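Index the assembly turntable to its mark and pin it

TASK

Turn the handwheel of the indexing fixture until the pointer on its far rim stands at the mark, then take the lock pin out of its holder and put it through the hole beside the pointer. The bore underneath is a little off the mark, so rock the wheel with the pin pressed lightly down until it drops in; never force the pin, seat it fully home with its collar flat on the wheel, let go, and leave the other things on the bench where they are.

Things in the scene. Friction and masses are not known exactly. Their poses are not given: they have to be found in the camera images.
- fixture: Indexing fixture fixed to the bench: aluminium base plate 250 x 200 x 8 mm with a handwheel 180 mm across on a vertical axle. Origin on the axle at bench height; z up, x from the axle to the mark, away from the robot (within 25 degrees). Above the bench: wheel rim, hub and lug 27 to 41 mm; white block 44 x 34 mm on the hub up to 63 mm. Over 30 N between pin and any part of it is forcing.
- bore_nominal (a point): Fixed point, 85 mm from the axle toward the mark, on the flat top (24 mm above the bench) of the steel bore block, 40 x 52 mm, under the rim. The real bore (13.5 mm, 1 mm chamfer, 16 mm deep) is NOT measured: up to 5 mm to either side of here along the rim (fixture y). Over the block the pin in the lug rests with its tip at 24 mm; moved along the rim it turns the wheel and drops at the bore.
- wheel (a joint): Turn of the handwheel, rad: 0 when the pointer stands at the mark; it starts at -2.3 to -1.1; grows counter-clockwise as seen from above, so it is turned counter-clockwise to reach the mark. Limits -2.7 and 0.5. It turns against steady friction of about 0.15 N m (about 2 N at the rim) and stays where it is left.
- crank_top (a point): Top of the wheel's upright black crank knob (round, 22 mm thick, 48 mm tall from 42 to 90 mm above the bench, free to spin on its own axis), on the rim 85 mm from the axle, opposite the pointer. This point is on its axis at the top.
- lug_hole (a point): Centre of the mouth of the hole in the dark steel lug on the wheel's rim just inside the pointer: 13.5 mm hole, 3 mm countersink, straight through the 14 mm thick, 36 x 34 mm lug; 85 mm from the axle. The point is on the lug's top face (41 mm above the bench). Turns with the wheel.
- pointer_tip (a point): Tip of the small steel pointer on the outer side of the lug, 113 mm from the axle, 37 mm above the bench. Turns with the wheel.
- mark (a point): The index mark: 4 mm slit with a white strip between two upright dark steel cheeks on the base plate's far edge (together 22 mm wide, 12 mm deep, top 41 mm above the bench). The point is on the slit's inner face, at the top, 120 mm from the axle.
- pin: Loose lock pin, about 90 g, upright in the holder. From its tip up: steel shaft 12 mm thick, 31 mm long with a 2 mm tapered end; steel collar 26 mm wide, 4 mm thick; round black grip 20 mm thick, 40 mm tall (35 to 75 mm above the tip). Origin at the centre of the tip, z up along the shaft. Fully home its tip is 10 mm above the bench and its collar lies flat on the lug.
- holder: Grey plastic holder block, 56 x 56 x 35 mm, fixed to the bench to the left or the right of the fixture, with a 14 mm hole straight down its middle in which the pin stands, the collar resting on the top. Origin at the centre of the underside.
- screw_tray: Bystander: open red plastic tray of screws, 110 x 80 x 40 mm, loose. Origin at the centre of the underside.
- jar: Bystander: pale translucent jar with a white lid, 72 mm wide, 75 mm tall, loose. Origin at the centre of the underside.
- driver: Bystander: hand screwdriver about 180 mm long, lying on the bench beyond the left side of the fixture. Origin at its underside, near the middle.
There are look-alikes about, which are no part of the job. Of the things like the pin, leave any that is yellow; of the rest the smaller one is meant.

How it is judged:
On the way, in this order (a step that is already met when the one before it is completed fails the run):
1. the pointer is brought to the mark while the pin is still out of the wheel (value of joint wheel between -0.085 and 0.085 rad and distance between pin and lug_hole above 0.04 m), for 0.2 s.
2. the pin's tip is put into the wheel's hole at the pointer (horizontal distance between pin and lug_hole below 0.005 m and z of pin in the frame of fixture below 0.036 m), for 0.05 s.
At the end, for the whole second after the job is handed in: The pin stands upright (within 0.1 rad) through the wheel's hole and into the bore, fully home: its tip lower than 13 mm above the bench (10 mm is home) and within 5 mm sideways of the hole's centre; the wheel is within 0.1 rad of the mark; wheel and pin are at rest and released (z of pin in the frame of fixture below 0.013 m and horizontal distance between pin and lug_hole below 0.005 m and angle between pin's own z axis and vertical below 0.1 rad and value of joint wheel between -0.1 and 0.1 rad and linear speed of pin below 0.02 m/s and velocity of joint wheel between -0.05 and 0.05 rad/s); the robot touches nothing.
It fails at once if the pin is forced: more than 30 N between it and the fixture or wheel (contact force between pin and fixture above 30 N).
It fails at once if a bystander (tray, jar, screwdriver) is moved by more than 20 mm (distance of any of screw_tray, jar, driver from where it was at the start of the episode above 0.02 m).
It also fails if it takes over 72 s, if anything falls off the work surface, if the arm or the gripper's body presses on something with over 40 N, if the wrist force passes 120 N, or if a joint passes its speed limit or range.

ROBOT

A 6-joint arm with a two-finger parallel gripper is mounted at the origin on the work surface. World frame = base frame: x ahead of the robot, y to its left, z up, the work surface at z = 0. Lengths are in m, angles in rad, forces in N, time in s.
With the tool pointing down it reaches from about 0.25 to 0.775 m from the base axis. Payload 4 kg.
Tool frame: the origin (TCP) lies midway between the tips of the shut fingers; the grasp point (between the pads) lies 19 mm behind it (ctrl.pinch_z is the distance from the TCP to the grasp point, in m); z points along the fingers, y is the line along which they close (so a half turn about z gives the same grasp; the last joint's range is limited). The gripper opens to 85 mm and grips with 20 to 120 N. Pads are 22 mm wide; open, the fingers measure 114 mm over their backs; the gripper's body (76 mm by 85 mm) begins 54 mm behind the grasp point. The pads swing forward as they close: fully open they stand 13 mm farther back than shut.
Start: joints at [1.061, 0.087, 1.371, -0, 1.684, -0.103], TCP at [0.218, 0.505, 0.199] pointing down, gripper open.
Joint ranges: [-3.1, 3.1], [-0.76, 2.03], [0.27, 2.55], [-1.08, 4.22], [0.17, 2.65], [-2.57, 2.57]. Speed limits (rad/s): [2.79, 2.79, 3.14, 3.14, 3.14, 3.14].

INTERFACE

Orientations are given as a unit quaternion [w, x, y, z].
In Python, from plant import ctrl gives the robot as it stands. The module is installed in compiled form; this text tells all that it offers.
- The arm moves only by the tool servo_tool, never from a script. Its argument "deltas" is a list of rows, each an object of numbers: "dx", "dy", "dz": the shift along the tool's x, y, z in m; "twist": the turn about the tool's z in degrees; "hand": the gripper command: -1 is shut, 1 is fully open, values between are in proportion. In form: [{"dx": .., "dy": .., "dz": .., "twist": .., "hand": ..}, ...]. A call has 1 to 5 rows; each row shifts and turns the commanded pose from where the row before left it, along the tool's axes as they then stand; what a row does not reach is not made up. A row lasts 1/10 s, in which the tool goes at most 50 mm and 8.59 degrees, less where a joint would pass 70% of its speed; a pose out of reach is approached as far as the arm can. A call is refused whole if a number of a shift passes 0.05 or a number of a turn 8.59, either way. A call with a gripper value outside its range is refused whole. The fingers move at their own pace and stop on an object; "grip_force" is the grip in N (left out, the last holds). Time passes only in rows, so rows that do not move let the fingers close. It gives the time, the measured TCP pose, the force, the opening and the grip force at its end, in the units of the state.
- ctrl.get_obs(): the state, without advancing time (a new reading comes with each control period).
- ctrl.capture(name): name is "scene" or "top" or "wrist"; returns the picture (420x560x3 uint8, blue, green, red); there is no depth.
- ctrl.get_calibration(name): a dict with "camera_matrix" (3x3 intrinsics, pixels), "k1" (the pictures are not rectified: a ray, as slopes to the right and down, at radius r is drawn at 1 + k1 r^2 times it, then the intrinsics apply), "T" (4x4, takes a point from camera to world coordinates); the wrist camera has in their place "mount" (4x4, takes a point from camera to tool coordinates, whose origin is the TCP and whose axes are the flange's). Camera axes: x right, y up, looking along -z (the intrinsics and any distortion apply to the point x, -y, -z); pixel columns grow to the right and rows downward; lengths in m; the calibration is good to about 2 mm. A picture is of the moment at which its call begins: read the wrist's pose just before it. get_calibration takes no time and is no camera call.
- ctrl.sign_off(): hands the job in; it is judged then, once.
The state is a dict: "clock": time; "qpos": joint angles; "dq": joint speeds; "effort": joint torques, N m; "eef_pos": TCP position; "ee_rot": TCP orientation; "wrist_force": force on the tool from outside, world axes, zero at the start; "wrist_torque": the same for the moment, N m; "grip_width": finger opening in m; "grip_force": force on a finger pad.
Only numpy, scipy, OpenCV 4.12 (cv2) and the standard library are available. Lean on these libraries where they do the work, as an engineer would, in place of code of your own. Each camera call takes 0.05 s, during which the arm holds its last target. There are 200 camera calls.

## Working session

There is one attempt and no reset: what is moved stays moved. The work goes in short steps, Python scripts to look and compute and a tool call to move; the robot and the scene stay as the last step left them, time stands still between calls to the robot, and variables do not carry over. Pictures are saved under pics/ and viewed, at most 10 in all, crops included, and the job is handed in when it is done.

Besides the shell and the picture viewer there is one more tool, called after "Call:" as name(argument=value, ...) on one line, values as JSON. servo_tool: Moves the arm, as the interface text tells. Its arguments: {"type":"object","properties":{"deltas":{"type":"array","items":{"type":"object","properties":{"dx":{"type":"number"},"dy":{"type":"number"},"dz":{"type":"number"},"twist":{"type":"number"},"hand":{"type":"number"}}}},"grip_force":{"type":"number"}},"required":["deltas"]}

```bash
mkdir -p pics
cat > h.py <<'E'
import numpy as np, cv2
from plant import ctrl
from scipy.spatial.transform import Rotation as R
def toolT():
    o=ctrl.get_obs(); q=o["ee_rot"]; T=np.eye(4)
    T[:3,:3]=R.from_quat([q[1],q[2],q[3],q[0]]).as_matrix(); T[:3,3]=o["eef_pos"]; return T
def cam(name):
    c=ctrl.get_calibration(name); K=np.array(c["camera_matrix"])
    T=np.array(c["T"]) if "T" in c else toolT()@np.array(c["mount"])
    return K,c["k1"],T
def pix2z(c,u,v,z):
    K,k1,T=c
    d=np.array([k1,0,0,0,0],float)
    p=cv2.undistortPoints(np.array([[[u,v]]],float),K,d)[0,0]
    r=T[:3,:3]@np.array([p[0],-p[1],-1]); o=T[:3,3]
    return o+r*(z-o[2])/r[2]
def proj(c,P):
    K,k1,T=c
    p=np.linalg.inv(T)@np.append(P,1); x,y=p[0]/-p[2],-p[1]/-p[2]
    s=1+k1*(x*x+y*y); return K[:2,:2]@[x*s,y*s]+K[:2,2]
E
python3 - <<'E'
from h import *
print(ctrl.get_obs()); 
for n in("scene","top"):
    im=ctrl.capture(n); cv2.imwrite(f"pics/{n}0.png",im); print(n,cam(n))
print(ctrl.get_calibration("wrist"),ctrl.pinch_z)
E
```

```text
{'clock': 0.0, 'qpos': array([ 1.06088989e+00,  8.79922228e-02,  1.37226362e+00, -2.11900592e-05,
        1.68360530e+00, -1.03108994e-01]), 'dq': array([ 0.00117746, -0.00122794, -0.0018481 ,  0.00045248,  0.00098693,
       -0.00035961]), 'effort': array([ 6.85162399e-05, -3.51880431e+01, -3.13267457e+01, -2.68677186e-04,
        1.10898202e-02, -2.05288961e-05]), 'eef_pos': array([0.21735347, 0.50460701, 0.19761412]), 'ee_rot': array([-3.32198860e-04,  2.02000175e-01,  9.79384829e-01, -1.08455935e-03]), 'wrist_force': array([-0.61400419, -0.65594866,  0.16322541]), 'wrist_torque': array([-0.04099339,  0.05011724, -0.04122736]), 'grip_force': 0.0, 'grip_width': 0.08539454754121431}
scene (array([[465.04360523,   0.        , 269.74522962],
       [  0.        , 465.04360523, 214.07148188],
       [  0.        ,   0.        ,   1.        ]]), -0.027813042829884255, array([[ 0.09507837, -0.72097888,  0.68640335,  1.2852947 ],
       [ 0.9954451 ,  0.07371637, -0.06045622, -0.05780883],
       [-0.0070115 ,  0.68902493,  0.72470373,  0.82981397],
       [ 0.        ,  0.        ,  0.  
[... 406 characters left out ...]
896370e-01,  9.78362423e-01,
         1.28125732e+00],
       [ 0.00000000e+00,  0.00000000e+00,  0.00000000e+00,
         1.00000000e+00]]))
{'camera_matrix': array([[326.68636045,   0.        , 282.61690665],
       [  0.        , 326.68636045, 208.83336301],
       [  0.        ,   0.        ,   1.        ]]), 'k1': 0.027051020830411242, 'mount': array([[-3.12274017e-06,  9.59866739e-01,  2.80456493e-01,
         7.08581705e-02],
       [ 9.99999926e-01, -1.04847705e-04,  3.69977403e-04,
         4.44990434e-04],
       [ 3.84534222e-04,  2.80456473e-01, -9.59866667e-01,
        -1.75394738e-01],
       [ 0.00000000e+00,  0.00000000e+00,  0.00000000e+00,
         1.00000000e+00]])} 0.0187
```

View pics/top0.png

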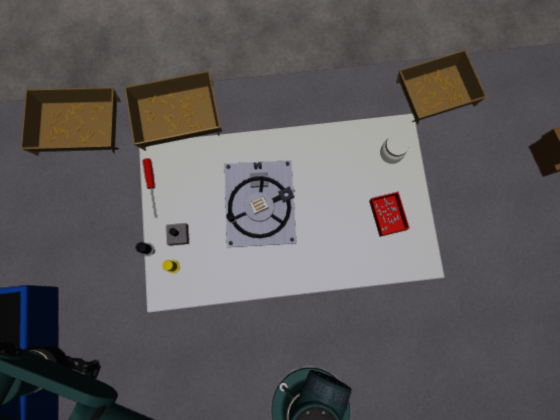

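View pics/scene0.png

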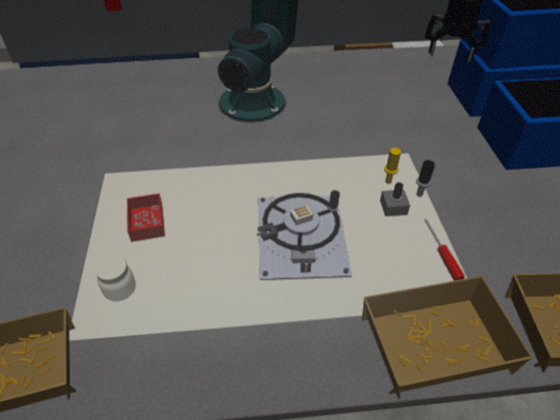

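Top view: wheel hub (260,205), mark (257,165), lug (286,194), crank (231,217). There are three pin-like things. Yellow (171,266) is excluded. Black (144,248) stands free on the bench and looks larger. Black (175,232) is smaller and stands in the grey holder, so it fits. I'll confirm it with an enlarged crop.

Run:
```python
from h import *
a=cv2.imread("pics/top0.png"); b=cv2.imread("pics/scene0.png")
A=cv2.resize(a[150:285,125:305],None,fx=4.4,fy=4.4,interpolation=cv2.INTER_CUBIC)[:594]
cv2.imwrite("pics/ca.png",A)
B=cv2.resize(b[140:285,250:450],None,fx=4,fy=4,interpolation=cv2.INTER_CUBIC)
cv2.imwrite("pics/cb.png",B)
```

```text
(no output)
```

View pics/ca.png

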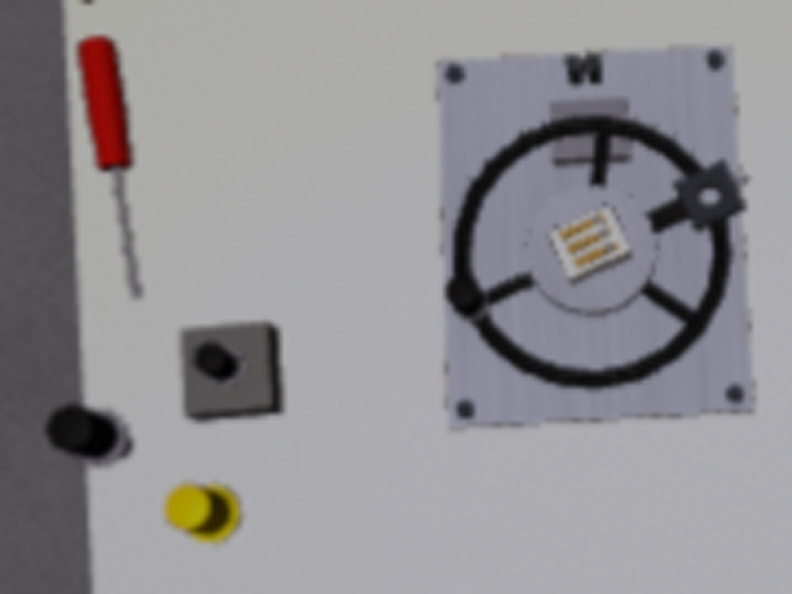

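View pics/cb.png

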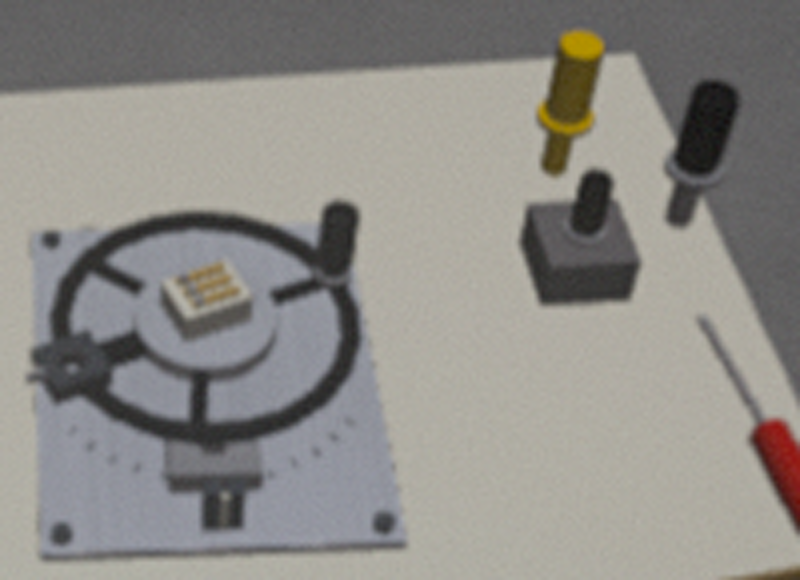

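The crops confirm it: the smaller black pin is in the grey holder at ca (212,358), and the free black one is larger. Next I'll compute positions from both views.

Run:
```python
from h import *
t=cam("top"); s=cam("scene")
def tp(n,u,v,z): 
    P=pix2z(t,125+u/4.4-.4,150+v/4.4-.4,z); print("top",n,P.round(4)); return P
def sp(n,u,v,z):
    P=pix2z(s,250+u/4-.4,140+v/4-.4,z); print("scn",n,P.round(4)); return P
cs=[tp("corner",*c,.008) for c in((438,60),(733,45),(755,410),(450,430))]
c=np.mean(cs,0);print("plate c",c, [np.linalg.norm(cs[i]-cs[i-1]).round(4) for i in range(4)])
tl=tp("lug",711,197,.041); tk=tp("crank",460,292,.09); m=tp("mark",585,80,.041); tpin=tp("pin",209,354,.079)
hc=[tp("hold",*q,.035) for q in((181,328),(275,322),(281,410),(188,417))];print(np.mean(hc,0))
sl=sp("lug",74,368,.041); sk=sp("crank",342,211,.09); sm=sp("mark",223,490,.041); sp_=sp("pin",598,178,.079)
for l,k in((tl,tk),(sl,sk)): print("mid",(l+k)[:2]/2,np.linalg.norm((l-k)[:2]))
cs2=[sp("corner",*q,.008) for q in((32,232),(40,556),(405,545),)]
print((cs2[0]+cs2[2])/2)
```

```text
top corner [0.7013 0.1679 0.008 ]
top corner [ 0.6891 -0.0316  0.008 ]
top corner [ 0.4407 -0.0167  0.008 ]
top corner [0.4504 0.1818 0.008 ]
plate c [0.57035759 0.07533137 0.008     ] [np.float64(0.2512), np.float64(0.1999), np.float64(0.2489), np.float64(0.1988)]
top lug [ 0.5779 -0.0037  0.041 ]
top crank [0.5243 0.1587 0.09  ]
top mark [0.6659 0.0696 0.041 ]
top pin [0.5054 0.3171 0.079 ]
top hold [0.5323 0.3442 0.035 ]
top hold [0.5293 0.2842 0.035 ]
top hold [0.4721 0.2843 0.035 ]
top hold [0.4745 0.3432 0.035 ]
[0.5020305  0.31398078 0.035     ]
scn lug [ 0.5922 -0.0009  0.041 ]
scn crank [0.5314 0.1597 0.09  ]
scn mark [0.6865 0.07   0.041 ]
scn pin [0.5077 0.3194 0.079 ]
mid [0.55109361 0.07751321] 0.17095572300502374
mid [0.56177603 0.07939648] 0.1717329594934002
scn corner [ 0.4467 -0.0143  0.008 ]
scn corner [ 0.6958 -0.0293  0.008 ]
scn corner [0.7084 0.1678 0.008 ]
[0.57755829 0.07677363 0.008     ]
```

Call:
servo_tool(deltas=[{"dx": -0.043, "dy": -0.019, "hand": 1}, {"dx": -0.043, "dy": -0.019, "hand": 1}, {"dx": -0.043, "dy": -0.019, "hand": 1}, {"dx": -0.043, "dy": -0.019, "hand": 1}, {"dx": -0.043, "dy": -0.019, "hand": 1}])

```text
$.deltas[0]: bad value
```

Call:
servo_tool(deltas=[{"dx": -0.043, "dy": -0.019, "hand": 0.2}, {"dx": -0.043, "dy": -0.019, "hand": 0.2}, {"dx": -0.043, "dy": -0.019, "hand": 0.2}, {"dx": -0.043, "dy": -0.019, "hand": 0.2}, {"dx": -0.043, "dy": -0.019, "hand": 0.2}], grip_force=30)

```text
$.deltas[0]: bad value
```

Call:
servo_tool(deltas=[{"hand": 0.2}, {"hand": 0.2}, {"hand": 0.2}])

```text
$.deltas[0]: bad value
```

Run:
```python
from h import *
import pickle
c=cam("wrist"); im=ctrl.capture("wrist"); pickle.dump(c,open("w1.pkl","wb"))
cv2.imwrite("pics/w1.png",cv2.resize(im,(800,600),interpolation=cv2.INTER_CUBIC)); o=ctrl.get_obs();print(o["clock"],o["eef_pos"],o["ee_rot"],o["qpos"],o["grip_width"])
```

```text
0.15 [0.21741558 0.50472287 0.19788143] [-2.59826273e-04  2.01990822e-01  9.79387022e-01 -8.37790470e-04] [ 1.06088705e+00  8.78234411e-02  1.37191843e+00 -1.02262479e-05
  1.68360507e+00 -1.03129824e-01] 0.08548358018990021
```

View pics/w1.png

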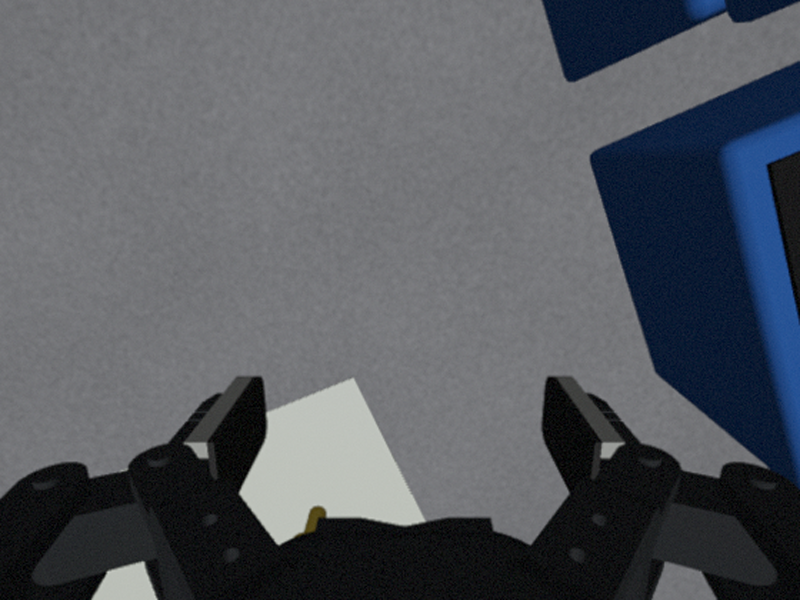

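The wrist camera only shows the tool's +x side (robotward), with the gripper hiding the bottom of the picture. I'll go past the fixture, giving every key in each row.

Call:
servo_tool(deltas=[{"dx": -0.045, "dy": -0.015, "dz": 0, "twist": 0, "hand": 1}, {"dx": -0.045, "dy": -0.015, "dz": 0, "twist": 0, "hand": 1}, {"dx": -0.045, "dy": -0.015, "dz": 0, "twist": 0, "hand": 1}, {"dx": -0.045, "dy": -0.015, "dz": 0, "twist": 0, "hand": 1}, {"dx": -0.045, "dy": -0.015, "dz": 0, "twist": 0, "hand": 1}])

```text
clock: 0.65
eef_pos: [0.3955, 0.3458, 0.1985]
ee_rot: [-0.0, 0.202, 0.979, -0.0]
wrist_force: [0.8, 0.6, -1.1]
grip_width: 0.0854
grip_force: 0.0
```

Call:
servo_tool(deltas=[{"dx": -0.045, "dy": -0.015, "dz": 0, "twist": 0, "hand": 1}, {"dx": -0.045, "dy": -0.015, "dz": 0, "twist": 0, "hand": 1}, {"dx": -0.045, "dy": -0.015, "dz": 0, "twist": 0, "hand": 1}, {"dx": -0.045, "dy": -0.015, "dz": 0, "twist": 0, "hand": 1}, {"dx": -0.045, "dy": -0.015, "dz": 0, "twist": 0, "hand": 1}])

```text
clock: 1.15
eef_pos: [0.5726, 0.1878, 0.1984]
ee_rot: [-0.0, 0.202, 0.979, 0.0]
wrist_force: [0.1, 0.6, 0.1]
grip_width: 0.0853
grip_force: 0.0
```

Call:
servo_tool(deltas=[{"dx": -0.045, "dy": -0.015, "dz": 0, "twist": 0, "hand": 1}, {"dx": -0.045, "dy": -0.01, "dz": 0, "twist": 0, "hand": 1}, {"dx": 0, "dy": 0, "dz": 0, "twist": 0, "hand": 1}, {"dx": 0, "dy": 0, "dz": 0, "twist": 0, "hand": 1}, {"dx": 0, "dy": 0, "dz": 0, "twist": 0, "hand": 1}])

```text
clock: 1.65
eef_pos: [0.6436, 0.1316, 0.1987]
ee_rot: [-0.0, 0.202, 0.979, 0.0]
wrist_force: [0.0, 0.2, 0.4]
grip_width: 0.0853
grip_force: 0.0
```

Run:
```python
from h import *
import pickle
c=cam("wrist"); im=ctrl.capture("wrist"); pickle.dump(c,open("w1.pkl","wb"))
cv2.imwrite("pics/w2.png",cv2.resize(im,(800,600),interpolation=cv2.INTER_CUBIC)); o=ctrl.get_obs();print(o["clock"],o["eef_pos"],o["ee_rot"],o["qpos"],o["grip_width"])
```

```text
1.7 [0.64346732 0.13190416 0.19922074] [-2.04155146e-05  2.01245295e-01  9.79540844e-01  2.55634805e-04] [ 1.15640451e-01  3.28685093e-01  1.08457812e+00  5.04608621e-04
  1.72820821e+00 -1.04981861e+00] 0.08500831916371371
```

View pics/w2.png

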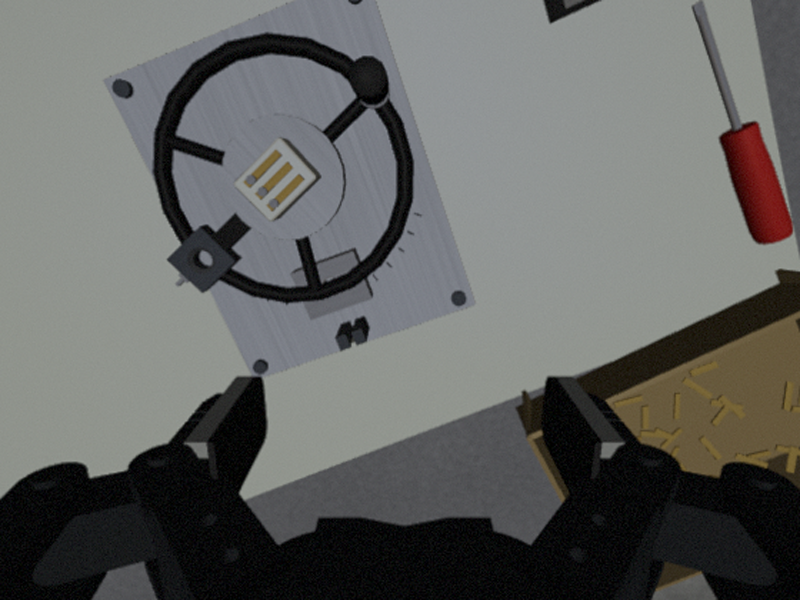

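The wrist view at 800x600 shows the lug hole at (204,258), crank top (368,76), mark slit inner face (350,327), and block centre (277,179).

```bash
cat >> h.py <<'E'
def wp(c,u,v,z): return pix2z(c,(u+.5)*.7-.5,(v+.5)*.7-.5,z)
E
python3 - <<'E'
from h import *
import pickle
c=pickle.load(open("w1.pkl","rb"))
l=wp(c,204,258,.041);k=wp(c,368,76,.09);m=wp(c,350,327,.041);b=wp(c,277,179,.063)
mid=(l+k)/2
for n,p in zip("lkmb",(l,k,m,b)): print(n,p.round(4),np.linalg.norm((p-mid)[:2]).round(4),np.degrees(np.arctan2(*(p-mid)[1::-1])).round(1))
print(mid)
for q in((376,0),(105,78),(258,375),(474,303)): print(wp(c,*q,.008).round(4))
# rim fit at z~.041 outer
print("rim outer",[wp(c,*q,.034).round(4) for q in((157,160),(412,160),(262,35),(300,301))])
E
```

```text
l [0.5829 0.001  0.041 ] 0.0837 -71.2
k [0.529  0.1595 0.09  ] 0.0837 108.8
m [0.6724 0.0751 0.041 ] 0.1165 -2.5
b [0.5561 0.0806 0.063 ] 0.0003 72.6
[0.55594754 0.08024639 0.0655    ]
[0.4742 0.184  0.008 ]
[ 0.4437 -0.0126  0.008 ]
[ 0.69   -0.0239  0.008 ]
[0.7028 0.1689 0.008 ]
rim outer [array([0.5104, 0.003 , 0.034 ]), array([0.5795, 0.1656, 0.034 ]), array([0.4707, 0.1065, 0.034 ]), array([0.6404, 0.0474, 0.034 ])]
```

Call:
servo_tool(deltas=[{"dx": 0.029, "dy": -0.005, "dz": 0, "twist": 0, "hand": 0}, {"dx": 0.029, "dy": -0.005, "dz": 0.0, "twist": 0, "hand": 0}, {"dx": 0.029, "dy": -0.005, "dz": 0.015, "twist": 0, "hand": 0}, {"dx": 0.029, "dy": -0.0045, "dz": 0.015, "twist": 0, "hand": 0}, {"dx": 0, "dy": 0, "dz": 0.02, "twist": 0, "hand": 0}], grip_force=30)

```text
clock: 2.2
eef_pos: [0.5267, 0.1612, 0.1507]
ee_rot: [0.001, 0.2, 0.98, 0.001]
wrist_force: [0.7, 0.2, 0.1]
grip_width: 0.0429
grip_force: 0.0
```

Call:
servo_tool(deltas=[{"dx": 0, "dy": 0, "dz": 0.015, "twist": 0, "hand": 0}, {"dx": 0, "dy": 0, "dz": 0, "twist": 0, "hand": 0}, {"dx": 0, "dy": 0, "dz": 0, "twist": 0, "hand": 0}])

```text
clock: 2.5
eef_pos: [0.5302, 0.159, 0.1341]
ee_rot: [0.0, 0.202, 0.979, 0.0]
wrist_force: [0.4, -0.1, -0.6]
grip_width: 0.0425
grip_force: 0.0
```

Position is good, so I'll descend 82 mm and grip.

Call:
servo_tool(deltas=[{"dx": 0.001, "dy": 0, "dz": 0.03, "twist": 0, "hand": 0}, {"dx": 0, "dy": 0, "dz": 0.03, "twist": 0, "hand": 0}, {"dx": 0, "dy": 0, "dz": 0.02, "twist": 0, "hand": 0}, {"dx": 0, "dy": 0, "dz": 0, "twist": 0, "hand": 0}, {"dx": 0, "dy": 0, "dz": 0, "twist": 0, "hand": -1}])

```text
clock: 3.0
eef_pos: [0.5303, 0.1592, 0.055]
ee_rot: [0.001, 0.202, 0.979, 0.0]
wrist_force: [0.3, -0.5, -0.0]
grip_width: 0.0296
grip_force: 0.0
```

Call:
servo_tool(deltas=[{"dx": 0, "dy": 0, "dz": 0, "twist": 0, "hand": -1}, {"dx": 0, "dy": 0, "dz": 0, "twist": 0, "hand": -1}, {"dx": 0, "dy": 0, "dz": 0, "twist": 0, "hand": -1}, {"dx": 0, "dy": 0, "dz": 0, "twist": 0, "hand": -1}])

```text
clock: 3.4
eef_pos: [0.5314, 0.1591, 0.0571]
ee_rot: [0.003, 0.202, 0.979, 0.001]
wrist_force: [0.5, -1.3, 5.5]
grip_width: 0.0
grip_force: 3.1
```

Run:
```python
from h import *
import pickle
c=cam("wrist"); im=ctrl.capture("wrist"); s=ctrl.capture("scene")
pickle.dump(c,open("w3.pkl","wb"))
cv2.imwrite("pics/w3full.png",im)
a=im[:,80:480]; b=cv2.resize(s[165:305,240:420],None,fx=2.2,fy=2.2)
o=np.zeros((420,800,3),np.uint8); o[:,:400]=a; o[:b.shape[0],402:402+b.shape[1]]=b[:, :398]
cv2.imwrite("pics/w3.png",o)
```

```text
(no output)
```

View pics/w3.png

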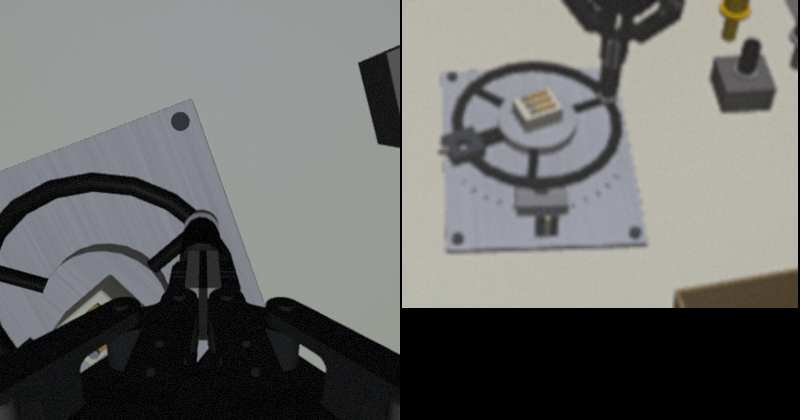

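Run:
```python
from h import *
import pickle
c=pickle.load(open("w3.pkl","rb")); T=toolT()
for v in(210,214,225):print(pix2z(c,283,v,.042).round(4), (np.linalg.inv(T)@np.append(pix2z(c,283,v,.042),1)).round(4))
print(T.round(4))
for P in([.529,.1595,.09],[.529,.1595,.042],[.5282,.1608,.09],[.5282,.1608,.042]): print(P,proj(c,P).round(1))
for z in (0,-.0187): print(proj(c,T[:3,3]+T[:3,2]*z))
```

```text
[0.5184 0.1654 0.042 ] [1.45e-02 6.00e-04 1.50e-02 1.00e+00]
[0.5208 0.1644 0.042 ] [1.19e-02 6.00e-04 1.50e-02 1.00e+00]
[0.5273 0.1616 0.042 ] [4.80e-03 6.00e-04 1.51e-02 1.00e+00]
[[-9.183e-01  3.958e-01  6.000e-03  5.314e-01]
 [ 3.958e-01  9.183e-01  5.000e-04  1.592e-01]
 [-5.300e-03  2.900e-03 -1.000e+00  5.710e-02]
 [ 0.000e+00  0.000e+00  0.000e+00  1.000e+00]]
[0.529, 0.1595, 0.09] [280.7 263.2]
[0.529, 0.1595, 0.042] [280.9 228.7]
[0.5282, 0.1608, 0.09] [282.5 260.8]
[0.5282, 0.1608, 0.042] [282.3 226.8]
[282.00321927 241.47057076]
[281.92485386 254.9866926 ]
```

Run:
```python
from h import *
s=cam("scene"); T=toolT(); o=ctrl.get_obs(); print(o["grip_width"],o["grip_force"],o["wrist_force"],T[:3,3])
f=lambda P:(proj(s,P)-[240,165])*2.2+[402,0]
print("tcp",f(T[:3,3]),"knob top/base",f([.529,.1595,.09]),f([.529,.1595,.042]),"lug",f([.5829,.001,.041]), "holderpin top",f([.5065,.318,.079]))
im=ctrl.capture("scene")
a=cv2.resize(im[175:225,300:360],None,fx=6.6,fy=6.6,interpolation=cv2.INTER_CUBIC)
w=cv2.imread("pics/w3full.png")[180:310,225:345]; w=cv2.resize(w,None,fx=3.3,fy=3.3,interpolation=cv2.INTER_CUBIC)
w=np.clip(w.astype(float)*2,0,255).astype(np.uint8); a=np.clip(a.astype(float)*2,0,255).astype(np.uint8)
o=np.zeros((430,800,3),np.uint8); o[:w.shape[0],:w.shape[1]]=w; o[:a.shape[0],400:400+a.shape[1]]=a[:,:400]
cv2.imwrite("pics/w4.png",o)
```

```text
1.5929191413308594e-05 3.135497379607841 [-1.3163643  -1.34430798  6.6166714 ] [0.53139877 0.15917798 0.05708878]
tcp [607.83354773  82.53733488] knob top/base [610.6066025  58.6317695] [606.41649822  90.83880666] lug [464.81654912 139.66086016] holderpin top [750.40699724  41.34936455]
```

View pics/w4.png

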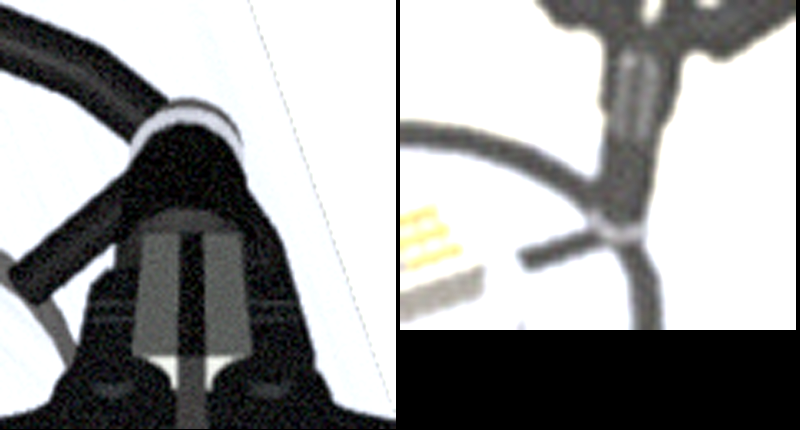

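The shut fingers seem to rest on top of the knob (upward force, width 0), so the real tips are higher than the TCP reading suggests. I'll reopen, go lower, close gently, and check for a 22 mm width.

Call:
servo_tool(deltas=[{"dx": 0, "dy": 0, "dz": 0, "twist": 0, "hand": 0}, {"dx": 0, "dy": 0, "dz": 0, "twist": 0, "hand": 0}, {"dx": 0, "dy": 0, "dz": 0, "twist": 0, "hand": 0}, {"dx": 0, "dy": 0, "dz": 0.01, "twist": 0, "hand": 0}, {"dx": 0, "dy": 0, "dz": 0, "twist": 0, "hand": 0}])

```text
clock: 4.05
eef_pos: [0.5275, 0.1588, 0.0414]
ee_rot: [-0.002, 0.202, 0.979, -0.001]
wrist_force: [-0.2, -0.9, -1.2]
grip_width: 0.0425
grip_force: 0.0
```

Call:
servo_tool(deltas=[{"dx": 0, "dy": 0, "dz": 0, "twist": 0, "hand": -1}, {"dx": 0, "dy": 0, "dz": 0, "twist": 0, "hand": -1}, {"dx": 0, "dy": 0, "dz": 0, "twist": 0, "hand": -1}, {"dx": 0, "dy": 0, "dz": 0, "twist": 0, "hand": -1}])

```text
clock: 4.45
eef_pos: [0.5287, 0.1591, 0.0433]
ee_rot: [-0.001, 0.202, 0.979, -0.0]
wrist_force: [0.2, -0.8, -2.7]
grip_width: 0.02
grip_force: 29.5
```

The knob is gripped at width 20 mm and 29.5 N. Next I'll work out the arc from 109° to 177° in tool axes.

Run:
```python
from h import *
T=toolT(); A=np.array([.556,.0803]); p=T[:2,3]-A; r0=np.hypot(*p); a0=np.arctan2(p[1],p[0]); print(r0,np.degrees(a0))
n=15; a=np.linspace(a0,np.radians(177),n+1); r=np.linspace(r0,.085,n+1)
P=np.c_[r*np.cos(a),r*np.sin(a)]
print((np.diff(P,axis=0)@T[:2,:2]*1000).round(1))
```

```text
0.08337012674169578 109.11835458848097
[[ 4.8 -4.6]
 [ 4.4 -4.9]
 [ 4.  -5.3]
 [ 3.6 -5.6]
 [ 3.1 -5.8]
 [ 2.7 -6.1]
 [ 2.2 -6.3]
 [ 1.7 -6.4]
 [ 1.2 -6.6]
 [ 0.6 -6.6]
 [ 0.1 -6.7]
 [-0.4 -6.7]
 [-0.9 -6.6]
 [-1.5 -6.5]
 [-2.  -6.4]]
```

Call:
servo_tool(deltas=[{"dx": 0.0048, "dy": -0.0046, "dz": 0, "twist": 0, "hand": -1}, {"dx": 0.0044, "dy": -0.0049, "dz": 0, "twist": 0, "hand": -1}, {"dx": 0.004, "dy": -0.0053, "dz": 0, "twist": 0, "hand": -1}, {"dx": 0.0036, "dy": -0.0056, "dz": 0, "twist": 0, "hand": -1}, {"dx": 0.0031, "dy": -0.0058, "dz": 0, "twist": 0, "hand": -1}])

```text
clock: 4.95
eef_pos: [0.4996, 0.1425, 0.0434]
ee_rot: [-0.0, 0.202, 0.979, -0.0]
wrist_force: [2.4, -0.4, -6.1]
grip_width: 0.0202
grip_force: 29.7
```

Call:
servo_tool(deltas=[{"dx": 0.0027, "dy": -0.0061, "dz": 0, "twist": 0, "hand": -1}, {"dx": 0.0022, "dy": -0.0063, "dz": 0, "twist": 0, "hand": -1}, {"dx": 0.0017, "dy": -0.0064, "dz": 0, "twist": 0, "hand": -1}])

```text
clock: 5.25
eef_pos: [0.4863, 0.1279, 0.0434]
ee_rot: [-0.0, 0.202, 0.979, -0.0]
wrist_force: [3.4, 1.6, -8.4]
grip_width: 0.0204
grip_force: 29.6
```

Call:
servo_tool(deltas=[{"dx": 0.0012, "dy": -0.0066, "dz": 0, "twist": 0, "hand": -1}, {"dx": 0.0006, "dy": -0.0066, "dz": 0, "twist": 0, "hand": -1}, {"dx": 0.0001, "dy": -0.0067, "dz": 0, "twist": 0, "hand": -1}, {"dx": -0.0004, "dy": -0.0067, "dz": 0, "twist": 0, "hand": -1}, {"dx": -0.0009, "dy": -0.0066, "dz": 0, "twist": 0, "hand": -1}])

```text
clock: 5.75
eef_pos: [0.4726, 0.0977, 0.0434]
ee_rot: [-0.001, 0.202, 0.979, 0.0]
wrist_force: [2.6, 1.9, -10.8]
grip_width: 0.0203
grip_force: 29.7
```

Call:
servo_tool(deltas=[{"dx": -0.0015, "dy": -0.0065, "dz": 0, "twist": 0, "hand": -1}, {"dx": -0.002, "dy": -0.0064, "dz": 0, "twist": 0, "hand": -1}, {"dx": 0, "dy": 0, "dz": 0, "twist": 0, "hand": -1}, {"dx": 0, "dy": 0, "dz": 0, "twist": 0, "hand": -1}, {"dx": 0, "dy": 0, "dz": 0, "twist": 0, "hand": -1}])

```text
clock: 6.25
eef_pos: [0.4707, 0.0841, 0.0434]
ee_rot: [-0.001, 0.202, 0.979, -0.001]
wrist_force: [-2.2, -0.7, -10.0]
grip_width: 0.0202
grip_force: 29.8
```

Run:
```python
from h import *
T=toolT(); A=np.array([.556,.0803]); p=T[:2,3]-A; print(np.hypot(*p),np.degrees(np.arctan2(p[1],p[0])))
a=ctrl.capture("scene")[195:285,250:345]; cv2.imwrite("pics/s5.png",cv2.resize(a,None,fx=6,fy=6,interpolation=cv2.INTER_CUBIC))
```

```text
0.08539799599141921 177.41615359010916
```

View pics/s5.png

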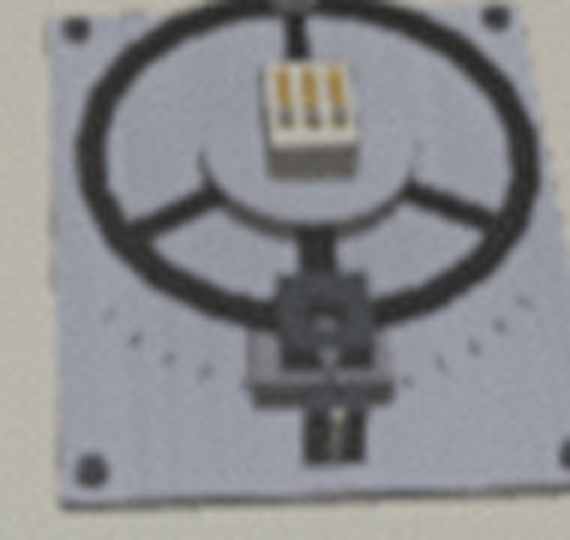

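The scene crop shows the pointer tip at (332,362) in line with the slit at (338,430), so the wheel is at the mark. I'll release, rise, and go look at the holder.

Call:
servo_tool(deltas=[{"dx": 0, "dy": 0, "dz": 0, "twist": 0, "hand": 0}, {"dx": 0, "dy": 0, "dz": 0, "twist": 0, "hand": 0}, {"dx": 0, "dy": 0, "dz": 0, "twist": 0, "hand": 0}, {"dx": 0, "dy": 0, "dz": -0.03, "twist": 0, "hand": 0}, {"dx": 0, "dy": 0, "dz": -0.03, "twist": 0, "hand": 0}])

```text
clock: 6.8
eef_pos: [0.4716, 0.0851, 0.1051]
ee_rot: [0.0, 0.202, 0.979, 0.0]
wrist_force: [0.3, 0.4, 0.4]
grip_width: 0.0426
grip_force: 0.0
```

Call:
servo_tool(deltas=[{"dx": 0, "dy": 0, "dz": -0.045, "twist": 0, "hand": 0}, {"dx": 0, "dy": 0.035, "dz": -0.03, "twist": 0, "hand": 0}, {"dx": -0.004, "dy": 0.04, "dz": -0.02, "twist": 0, "hand": 0}, {"dx": -0.006, "dy": 0.04, "dz": 0, "twist": 0, "hand": 0}, {"dx": -0.006, "dy": 0.04, "dz": 0, "twist": 0, "hand": 0}])

```text
clock: 7.3
eef_pos: [0.5495, 0.2229, 0.2023]
ee_rot: [0.003, 0.202, 0.979, 0.002]
wrist_force: [0.5, -0.5, 0.1]
grip_width: 0.0426
grip_force: 0.0
```

Call:
servo_tool(deltas=[{"dx": -0.006, "dy": 0.04, "dz": 0, "twist": 0, "hand": 0}, {"dx": 0, "dy": 0.035, "dz": 0, "twist": 0, "hand": 0}, {"dx": 0, "dy": 0, "dz": 0, "twist": 0, "hand": 0}, {"dx": 0, "dy": 0, "dz": 0, "twist": 0, "hand": 0}])

```text
clock: 7.7
eef_pos: [0.583, 0.2881, 0.1993]
ee_rot: [0.0, 0.201, 0.98, 0.0]
wrist_force: [-0.2, 0.1, 0.5]
grip_width: 0.0428
grip_force: 0.0
```

Run:
```python
from h import *
import pickle
c=cam("wrist"); im=ctrl.capture("wrist"); pickle.dump(c,open("w6.pkl","wb")); cv2.imwrite("pics/w6.png",im)
s=ctrl.capture("scene"); cv2.imwrite("pics/s6.png",s)
print(ctrl.get_obs()["eef_pos"])
u,v=proj(c,[.508,.319,.079]).astype(int); print(u,v, proj(c,[.508,.319,.035]))
x0,y0=max(u-60,0),max(v-60,0)
g=cv2.cvtColor(im,cv2.COLOR_BGR2GRAY)[y0:v+60,x0:u+60]
m=(cv2.GaussianBlur(g,(3,3),0)<38).astype(np.uint8)
n,l,st,ce=cv2.connectedComponentsWithStats(m)
for i in range(1,n):
    if st[i,4]>60: print(st[i]+[x0,y0,0,0,0],ce[i]+[x0,y0])
o=cv2.resize(g,None,fx=4,fy=4,interpolation=cv2.INTER_CUBIC); cv2.imwrite("pics/w6c.png",np.clip(o*1.8,0,255).astype(np.uint8)); print(x0,y0)
```

```text
[0.58277176 0.28680323 0.19992836]
280 100 [280.98620713 102.15130925]
[270  88  21  23 352] [279.75568182  98.89488636]
220 40
```

Call:
servo_tool(deltas=[{"dx": 0.03, "dy": 0, "dz": 0, "twist": 0, "hand": 0}, {"dx": 0.03, "dy": 0, "dz": 0.02, "twist": 0, "hand": 0}, {"dx": 0.0226, "dy": 0, "dz": 0.03, "twist": 0, "hand": 0}, {"dx": 0, "dy": 0, "dz": 0.02, "twist": 0, "hand": 0}, {"dx": 0, "dy": 0, "dz": 0, "twist": 0, "hand": 0}])

```text
clock: 8.3
eef_pos: [0.5042, 0.3182, 0.1261]
ee_rot: [-0.002, 0.202, 0.979, -0.002]
wrist_force: [-0.8, -0.7, 0.2]
grip_width: 0.0425
grip_force: 0.0
```

Call:
servo_tool(deltas=[{"dx": 0, "dy": 0, "dz": 0, "twist": 0, "hand": 0}, {"dx": 0, "dy": 0, "dz": 0, "twist": 0, "hand": 0}])

```text
clock: 8.5
eef_pos: [0.5083, 0.3198, 0.1313]
ee_rot: [0.002, 0.203, 0.979, 0.001]
wrist_force: [-0.1, 0.0, -0.4]
grip_width: 0.0425
grip_force: 0.0
```

Run:
```python
from h import *
c=pickle=None
import pickle
c=pickle.load(open("w6.pkl","rb"))
for z in(.079,.06,.04): print(pix2z(c,279.8,98.9,z).round(4))
T=toolT(); print(T[:3,3], "pin in tool",(np.linalg.inv(T)@np.append(pix2z(c,279.8,98.9,.07),1)).round(4))
# fingertip rows: where would open tips project?
c=cam("wrist"); im=ctrl.capture("wrist"); cv2.imwrite("pics/w7.png",cv2.resize(im,(800,600)))
```

```text
[0.5065 0.3188 0.079 ]
[0.5057 0.3189 0.06  ]
[0.505  0.3191 0.04  ]
[0.50830099 0.31981161 0.1312805 ] pin in tool [ 0.0018 -0.0019  0.0613  1.    ]
```

View pics/w7.png

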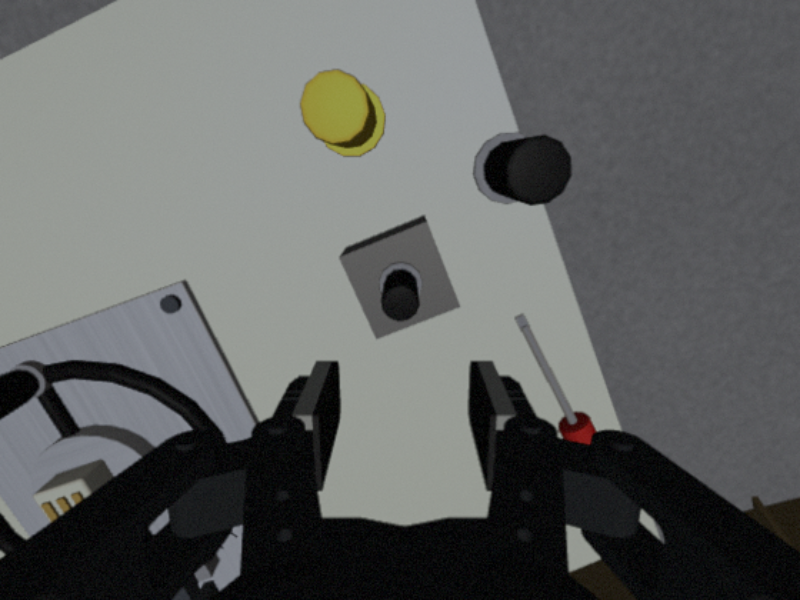

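The last view shows the pin at (400,300), centred between the pads (340 and 470). Yellow (335,105) and the big black one (540,170) are clear of the descent.

Call:
servo_tool(deltas=[{"dx": 0.0015, "dy": -0.0015, "dz": 0.03, "twist": 0, "hand": 0}, {"dx": 0, "dy": 0, "dz": 0.03, "twist": 0, "hand": 0}, {"dx": 0, "dy": 0, "dz": 0.02, "twist": 0, "hand": 0}, {"dx": 0, "dy": 0, "dz": 0.01, "twist": 0, "hand": 0}, {"dx": 0, "dy": 0, "dz": 0, "twist": 0, "hand": 0}])

```text
clock: 9.05
eef_pos: [0.5046, 0.3188, 0.038]
ee_rot: [-0.001, 0.202, 0.979, -0.001]
wrist_force: [0.6, 0.6, 0.5]
grip_width: 0.0428
grip_force: 0.0
```

Call:
servo_tool(deltas=[{"dx": 0, "dy": 0, "dz": 0.005, "twist": 0, "hand": 0}, {"dx": 0, "dy": 0, "dz": 0, "twist": 0, "hand": 0}])

```text
clock: 9.25
eef_pos: [0.5057, 0.3196, 0.035]
ee_rot: [0.001, 0.202, 0.979, 0.001]
wrist_force: [-0.3, -0.5, -0.0]
grip_width: 0.0426
grip_force: 0.0
```

Call:
servo_tool(deltas=[{"dx": 0, "dy": 0, "dz": 0, "twist": 0, "hand": -1}, {"dx": 0, "dy": 0, "dz": 0, "twist": 0, "hand": -1}, {"dx": 0, "dy": 0, "dz": 0, "twist": 0, "hand": -1}, {"dx": 0, "dy": 0, "dz": 0, "twist": 0, "hand": -1}])

```text
clock: 9.65
eef_pos: [0.5055, 0.3195, 0.035]
ee_rot: [0.001, 0.202, 0.979, 0.001]
wrist_force: [-0.0, -0.3, 4.1]
grip_width: 0.0186
grip_force: 29.3
```

The pin is gripped (18.6 mm reads like the earlier 2 mm-low bias). I'll lift it and check.

Call:
servo_tool(deltas=[{"dx": 0, "dy": 0, "dz": 0, "twist": 0, "hand": -1}, {"dx": 0, "dy": 0, "dz": -0.01, "twist": 0, "hand": -1}, {"dx": 0, "dy": 0, "dz": -0.025, "twist": 0, "hand": -1}, {"dx": 0, "dy": 0, "dz": -0.035, "twist": 0, "hand": -1}, {"dx": 0, "dy": 0, "dz": -0.035, "twist": 0, "hand": -1}], grip_force=45)

```text
clock: 10.15
eef_pos: [0.5039, 0.3189, 0.1387]
ee_rot: [-0.001, 0.202, 0.979, -0.001]
wrist_force: [1.5, 0.2, -0.3]
grip_width: 0.0177
grip_force: 44.4
```

Call:
servo_tool(deltas=[{"dx": 0, "dy": 0, "dz": -0.02, "twist": 0, "hand": -1}, {"dx": -0.022, "dy": -0.017, "dz": 0, "twist": 0, "hand": -1}, {"dx": -0.022, "dy": -0.017, "dz": 0, "twist": 0, "hand": -1}, {"dx": -0.022, "dy": -0.017, "dz": 0, "twist": 0, "hand": -1}, {"dx": -0.022, "dy": -0.017, "dz": 0, "twist": 0, "hand": -1}])

```text
clock: 10.65
eef_pos: [0.5586, 0.2211, 0.1584]
ee_rot: [-0.001, 0.202, 0.979, -0.0]
wrist_force: [0.1, -0.4, -1.6]
grip_width: 0.0175
grip_force: 44.4
```

Call:
servo_tool(deltas=[{"dx": -0.022, "dy": -0.017, "dz": 0, "twist": 0, "hand": -1}, {"dx": -0.022, "dy": -0.017, "dz": 0, "twist": 0, "hand": -1}, {"dx": -0.022, "dy": -0.017, "dz": 0, "twist": 0, "hand": -1}, {"dx": -0.022, "dy": -0.017, "dz": 0, "twist": 0, "hand": -1}, {"dx": -0.022, "dy": -0.017, "dz": 0, "twist": 0, "hand": -1}])

```text
clock: 11.15
eef_pos: [0.6261, 0.0994, 0.1582]
ee_rot: [-0.001, 0.202, 0.979, -0.0]
wrist_force: [0.3, -0.2, -1.0]
grip_width: 0.0177
grip_force: 44.4
```

Call:
servo_tool(deltas=[{"dx": -0.022, "dy": -0.017, "dz": 0, "twist": 0, "hand": -1}, {"dx": 0, "dy": 0, "dz": 0, "twist": -6.8, "hand": -1}, {"dx": 0, "dy": 0, "dz": 0, "twist": -6.8, "hand": -1}, {"dx": 0, "dy": 0, "dz": 0, "twist": -6.7, "hand": -1}, {"dx": 0, "dy": 0, "dz": 0, "twist": 0, "hand": -1}])

```text
clock: 11.65
eef_pos: [0.6392, 0.076, 0.1581]
ee_rot: [-0.001, 0.026, 1.0, 0.0]
wrist_force: [-0.6, 0.2, -1.3]
grip_width: 0.0178
grip_force: 44.4
```

Call:
servo_tool(deltas=[{"dx": 0, "dy": 0, "dz": 0, "twist": 0, "hand": -1}, {"dx": 0, "dy": 0, "dz": 0, "twist": 0, "hand": -1}, {"dx": 0, "dy": 0, "dz": 0, "twist": 0, "hand": -1}])

```text
clock: 11.95
eef_pos: [0.6395, 0.0762, 0.1588]
ee_rot: [-0.0, 0.027, 1.0, 0.0]
wrist_force: [0.1, 0.1, -0.2]
grip_width: 0.018
grip_force: 44.4
```

Run:
```python
from h import *
T=toolT(); o=ctrl.get_obs(); print(o["clock"],o["eef_pos"],o["qpos"].round(2),o["wrist_force"],o["grip_width"]); print(T.round(3))
g=np.array([.6409,.0758,.15]); print("to hole in tool",(T[:3,:3].T@(g-T[:3,3])).round(4))
c=cam("wrist"); im=ctrl.capture("wrist"); s=ctrl.capture("scene"); t=ctrl.capture("top")
for n,i in zip("wst",(im,s,t)): cv2.imwrite(f"pics/8{n}.png",i)
# pin tip/shaft in scene: predict
sc=cam("scene"); tip=T[:3,3]+np.array([0,0,-.031])
print("scene tip pred",proj(sc,tip),"grip top",proj(sc,tip+[0,0,.075]),"hole",proj(sc,[.6409,.0758,.041]))
# wheel check via top image: dark lug centroid
b0=cv2.imread("pics/s6.png")
```

```text
11.95 [0.63948833 0.07619044 0.15876446] [ 0.03  0.31  1.19  0.    1.64 -1.49] [ 0.05282164  0.12255926 -0.17300784] 0.01796494388309205
[[-0.999  0.053 -0.     0.639]
 [ 0.053  0.999  0.     0.076]
 [ 0.     0.    -1.     0.159]
 [ 0.     0.     0.     1.   ]]
to hole in tool [-0.0014 -0.0003  0.0088]
scene tip pred [306.98854328 218.0611868 ] grip top [308.95019893 191.77623634] hole [304.89072074 245.48937463]
```

Call:
servo_tool(deltas=[{"dx": -0.0014, "dy": -0.0003, "dz": 0.03, "twist": 0, "hand": -1}, {"dx": 0, "dy": 0, "dz": 0.03, "twist": 0, "hand": -1}, {"dx": 0, "dy": 0, "dz": 0.015, "twist": 0, "hand": -1}, {"dx": 0, "dy": 0, "dz": 0.004, "twist": 0, "hand": -1}, {"dx": 0, "dy": 0, "dz": 0, "twist": 0, "hand": -1}])

```text
clock: 12.6
eef_pos: [0.6409, 0.0757, 0.0797]
ee_rot: [-0.0, 0.026, 1.0, 0.0]
wrist_force: [0.5, 0.1, -1.3]
grip_width: 0.0177
grip_force: 44.4
```

Call:
servo_tool(deltas=[{"dx": 0, "dy": 0, "dz": 0.002, "twist": 0, "hand": -1}, {"dx": 0, "dy": 0, "dz": 0, "twist": 0, "hand": -1}, {"dx": 0, "dy": 0, "dz": 0.002, "twist": 0, "hand": -1}, {"dx": 0, "dy": 0, "dz": 0, "twist": 0, "hand": -1}])

```text
clock: 13.0
eef_pos: [0.6412, 0.0757, 0.0763]
ee_rot: [0.0, 0.026, 1.0, 0.0]
wrist_force: [-0.9, 0.7, -0.8]
grip_width: 0.0178
grip_force: 44.4
```

Call:
servo_tool(deltas=[{"dx": 0, "dy": 0, "dz": 0.002, "twist": 0, "hand": -1}, {"dx": 0, "dy": 0, "dz": 0, "twist": 0, "hand": -1}, {"dx": 0, "dy": 0, "dz": 0.001, "twist": 0, "hand": -1}, {"dx": 0, "dy": 0, "dz": 0, "twist": 0, "hand": -1}])

```text
clock: 13.4
eef_pos: [0.6409, 0.0757, 0.0726]
ee_rot: [-0.0, 0.026, 1.0, 0.0]
wrist_force: [-1.4, -0.2, -1.7]
grip_width: 0.0177
grip_force: 44.4
```

Call:
servo_tool(deltas=[{"dx": 0, "dy": 0, "dz": 0.0015, "twist": 0, "hand": -1}, {"dx": 0, "dy": 0, "dz": 0, "twist": 0, "hand": -1}, {"dx": 0, "dy": 0, "dz": 0.001, "twist": 0, "hand": -1}, {"dx": 0, "dy": 0, "dz": 0, "twist": 0, "hand": -1}])

```text
clock: 13.8
eef_pos: [0.6412, 0.0752, 0.0707]
ee_rot: [0.0, 0.026, 1.0, -0.0]
wrist_force: [-0.3, -0.7, 1.3]
grip_width: 0.0179
grip_force: 44.6
```

Call:
servo_tool(deltas=[{"dx": 0, "dy": 0, "dz": 0.001, "twist": 0, "hand": -1}, {"dx": 0, "dy": 0, "dz": 0, "twist": 0, "hand": -1}, {"dx": 0, "dy": 0, "dz": 0, "twist": 0, "hand": -1}])

```text
clock: 14.1
eef_pos: [0.6406, 0.0753, 0.0687]
ee_rot: [-0.001, 0.026, 1.0, -0.0]
wrist_force: [-0.5, -2.4, 0.2]
grip_width: 0.0178
grip_force: 44.5
```

Call:
servo_tool(deltas=[{"dx": 0, "dy": 0, "dz": 0.0015, "twist": 0, "hand": -1}, {"dx": 0, "dy": 0, "dz": 0, "twist": 0, "hand": -1}, {"dx": 0, "dy": 0, "dz": 0.0015, "twist": 0, "hand": -1}, {"dx": 0, "dy": 0, "dz": 0, "twist": 0, "hand": -1}])

```text
clock: 14.5
eef_pos: [0.6407, 0.0757, 0.0658]
ee_rot: [-0.0, 0.026, 1.0, 0.0]
wrist_force: [-1.0, -1.5, -0.8]
grip_width: 0.0175
grip_force: 44.4
```

Call:
servo_tool(deltas=[{"dx": 0, "dy": 0, "dz": 0.0015, "twist": 0, "hand": -1}, {"dx": 0, "dy": 0, "dz": 0, "twist": 0, "hand": -1}, {"dx": 0, "dy": 0, "dz": 0.0015, "twist": 0, "hand": -1}, {"dx": 0, "dy": 0, "dz": 0, "twist": 0, "hand": -1}])

```text
clock: 14.9
eef_pos: [0.6409, 0.0757, 0.0631]
ee_rot: [-0.0, 0.026, 1.0, 0.0]
wrist_force: [-0.3, -1.7, -0.8]
grip_width: 0.018
grip_force: 44.5
```

In the lug hole, almost free of force. I'll go down towards the block (expected TCP ≈ 0.055).

Call:
servo_tool(deltas=[{"dx": 0, "dy": 0, "dz": 0.002, "twist": 0, "hand": -1}, {"dx": 0, "dy": 0, "dz": 0, "twist": 0, "hand": -1}, {"dx": 0, "dy": 0, "dz": 0.002, "twist": 0, "hand": -1}, {"dx": 0, "dy": 0, "dz": 0, "twist": 0, "hand": -1}])

```text
clock: 15.3
eef_pos: [0.6408, 0.0757, 0.0589]
ee_rot: [-0.0, 0.026, 1.0, 0.0]
wrist_force: [-0.4, -1.5, -0.6]
grip_width: 0.0177
grip_force: 44.5
```

Call:
servo_tool(deltas=[{"dx": 0, "dy": 0, "dz": 0.001, "twist": 0, "hand": -1}, {"dx": 0, "dy": 0, "dz": 0, "twist": 0, "hand": -1}, {"dx": 0, "dy": 0, "dz": 0.001, "twist": 0, "hand": -1}, {"dx": 0, "dy": 0, "dz": 0, "twist": 0, "hand": -1}])

```text
clock: 15.7
eef_pos: [0.6409, 0.0757, 0.0572]
ee_rot: [-0.0, 0.026, 1.0, 0.0]
wrist_force: [-0.6, -1.8, -1.6]
grip_width: 0.0174
grip_force: 44.5
```

Call:
servo_tool(deltas=[{"dx": 0, "dy": 0, "dz": 0.001, "twist": 0, "hand": -1}, {"dx": 0, "dy": 0, "dz": 0, "twist": 0, "hand": -1}])

```text
clock: 15.9
eef_pos: [0.6409, 0.0757, 0.0562]
ee_rot: [-0.0, 0.026, 1.0, 0.0]
wrist_force: [-0.5, -1.8, -0.6]
grip_width: 0.0173
grip_force: 44.5
```

Call:
servo_tool(deltas=[{"dx": 0, "dy": 0, "dz": 0.001, "twist": 0, "hand": -1}, {"dx": 0, "dy": 0, "dz": 0, "twist": 0, "hand": -1}])

```text
clock: 16.1
eef_pos: [0.6409, 0.0757, 0.0551]
ee_rot: [-0.0, 0.026, 1.0, 0.0]
wrist_force: [-0.5, -0.0, -0.5]
grip_width: 0.0174
grip_force: 44.5
```

Call:
servo_tool(deltas=[{"dx": 0, "dy": 0, "dz": 0.001, "twist": 0, "hand": -1}, {"dx": 0, "dy": 0, "dz": 0, "twist": 0, "hand": -1}])

```text
clock: 16.3
eef_pos: [0.6412, 0.0757, 0.0547]
ee_rot: [0.0, 0.026, 1.0, 0.0]
wrist_force: [-0.6, -2.1, 1.1]
grip_width: 0.0176
grip_force: 44.6
```

Call:
servo_tool(deltas=[{"dx": 0, "dy": 0, "dz": 0.0005, "twist": 0, "hand": -1}, {"dx": 0, "dy": 0, "dz": 0, "twist": 0, "hand": -1}])

```text
clock: 16.5
eef_pos: [0.6414, 0.0757, 0.0545]
ee_rot: [0.001, 0.026, 1.0, 0.0]
wrist_force: [-0.8, -2.6, 3.3]
grip_width: 0.0174
grip_force: 44.7
```

Resting on the block at 3 N. Now I'll press slightly more and rock, +y first.

Call:
servo_tool(deltas=[{"dx": 0, "dy": 0.0006, "dz": 0.0005, "twist": 0, "hand": -1}, {"dx": 0, "dy": 0.0006, "dz": 0, "twist": 0, "hand": -1}, {"dx": 0, "dy": 0.0006, "dz": 0, "twist": 0, "hand": -1}])

```text
clock: 16.8
eef_pos: [0.6416, 0.0765, 0.0544]
ee_rot: [0.001, 0.026, 1.0, -0.001]
wrist_force: [-1.5, -4.3, 5.3]
grip_width: 0.0177
grip_force: 45.1
```

Call:
servo_tool(deltas=[{"dx": 0, "dy": 0.0007, "dz": 0, "twist": 0, "hand": -1}, {"dx": 0, "dy": 0.0007, "dz": 0, "twist": 0, "hand": -1}])

```text
clock: 17.0
eef_pos: [0.6417, 0.0772, 0.0545]
ee_rot: [0.001, 0.027, 1.0, -0.002]
wrist_force: [-1.6, -6.1, 6.2]
grip_width: 0.018
grip_force: 45.2
```

Call:
servo_tool(deltas=[{"dx": 0, "dy": 0.0007, "dz": 0, "twist": 0, "hand": -1}, {"dx": 0, "dy": 0.0007, "dz": 0, "twist": 0, "hand": -1}])

```text
clock: 17.2
eef_pos: [0.6419, 0.0781, 0.0546]
ee_rot: [0.001, 0.027, 1.0, -0.002]
wrist_force: [-1.0, -5.5, 5.2]
grip_width: 0.0177
grip_force: 45.4
```

Call:
servo_tool(deltas=[{"dx": 0, "dy": 0.0007, "dz": 0, "twist": 0, "hand": -1}, {"dx": 0, "dy": 0.0007, "dz": 0, "twist": 0, "hand": -1}])

```text
clock: 17.4
eef_pos: [0.6421, 0.0793, 0.0548]
ee_rot: [0.001, 0.027, 1.0, -0.002]
wrist_force: [-1.8, -6.3, 6.6]
grip_width: 0.0175
grip_force: 45.4
```

Call:
servo_tool(deltas=[{"dx": 0, "dy": 0.0007, "dz": 0, "twist": 0, "hand": -1}, {"dx": 0, "dy": 0.0007, "dz": 0, "twist": 0, "hand": -1}])

```text
clock: 17.6
eef_pos: [0.6421, 0.0808, 0.0549]
ee_rot: [0.001, 0.027, 1.0, -0.002]
wrist_force: [-2.4, -5.6, 6.4]
grip_width: 0.0175
grip_force: 45.4
```

Call:
servo_tool(deltas=[{"dx": 0, "dy": 0.0007, "dz": 0, "twist": 0, "hand": -1}, {"dx": 0, "dy": 0, "dz": 0, "twist": 0, "hand": -1}])

```text
clock: 17.8
eef_pos: [0.6422, 0.0817, 0.0549]
ee_rot: [0.001, 0.027, 1.0, -0.002]
wrist_force: [-1.2, -5.5, 5.6]
grip_width: 0.0174
grip_force: 45.4
```

Nothing within +6 mm, so I'll reverse.

Call:
servo_tool(deltas=[{"dx": 0, "dy": -0.001, "dz": 0, "twist": 0, "hand": -1}, {"dx": 0, "dy": -0.001, "dz": 0, "twist": 0, "hand": -1}, {"dx": 0, "dy": -0.001, "dz": 0, "twist": 0, "hand": -1}, {"dx": 0, "dy": -0.001, "dz": 0, "twist": 0, "hand": -1}])

```text
clock: 18.2
eef_pos: [0.6421, 0.0801, 0.0549]
ee_rot: [0.001, 0.026, 1.0, 0.001]
wrist_force: [-1.2, 0.1, 6.1]
grip_width: 0.0177
grip_force: 45.1
```

Call:
servo_tool(deltas=[{"dx": 0, "dy": -0.001, "dz": 0, "twist": 0, "hand": -1}, {"dx": 0, "dy": -0.001, "dz": 0, "twist": 0, "hand": -1}, {"dx": 0, "dy": -0.001, "dz": 0, "twist": 0, "hand": -1}, {"dx": 0, "dy": -0.001, "dz": 0, "twist": 0, "hand": -1}])

```text
clock: 18.6
eef_pos: [0.6419, 0.0784, 0.0549]
ee_rot: [0.001, 0.026, 1.0, 0.003]
wrist_force: [-1.5, 3.4, 5.2]
grip_width: 0.0176
grip_force: 45.0
```

Call:
servo_tool(deltas=[{"dx": 0, "dy": -0.0007, "dz": 0, "twist": 0, "hand": -1}, {"dx": 0, "dy": -0.0007, "dz": 0, "twist": 0, "hand": -1}])

```text
clock: 18.8
eef_pos: [0.6418, 0.0776, 0.0549]
ee_rot: [0.001, 0.026, 1.0, 0.003]
wrist_force: [0.2, 5.1, 5.5]
grip_width: 0.0177
grip_force: 45.0
```

Call:
servo_tool(deltas=[{"dx": 0, "dy": -0.0007, "dz": 0, "twist": 0, "hand": -1}, {"dx": 0, "dy": -0.0007, "dz": 0, "twist": 0, "hand": -1}])

```text
clock: 19.0
eef_pos: [0.6417, 0.0767, 0.0549]
ee_rot: [0.001, 0.026, 1.0, 0.003]
wrist_force: [-1.0, 4.2, 5.3]
grip_width: 0.0178
grip_force: 45.0
```

Call:
servo_tool(deltas=[{"dx": 0, "dy": -0.0007, "dz": 0, "twist": 0, "hand": -1}, {"dx": 0, "dy": -0.0007, "dz": 0, "twist": 0, "hand": -1}])

```text
clock: 19.2
eef_pos: [0.6416, 0.0753, 0.0548]
ee_rot: [0.001, 0.026, 1.0, 0.003]
wrist_force: [-1.4, 4.7, 5.6]
grip_width: 0.0175
grip_force: 45.0
```

Call:
servo_tool(deltas=[{"dx": 0, "dy": -0.0007, "dz": 0, "twist": 0, "hand": -1}, {"dx": 0, "dy": -0.0007, "dz": 0, "twist": 0, "hand": -1}])

```text
clock: 19.4
eef_pos: [0.6412, 0.0731, 0.0543]
ee_rot: [0.001, 0.026, 1.0, 0.002]
wrist_force: [-1.2, 1.9, 0.5]
grip_width: 0.0178
grip_force: 44.5
```

Call:
servo_tool(deltas=[{"dx": 0, "dy": -0.0007, "dz": 0, "twist": 0, "hand": -1}, {"dx": 0, "dy": -0.0007, "dz": 0, "twist": 0, "hand": -1}])

```text
clock: 19.6
eef_pos: [0.6402, 0.0701, 0.0525]
ee_rot: [-0.001, 0.026, 1.0, 0.001]
wrist_force: [0.0, 5.2, 1.5]
grip_width: 0.0176
grip_force: 44.6
```

It dropped: z fell from 0.0549 to 0.0525 and the vertical force went to about 1 N. I'll ease back towards +y and press on lightly.

Call:
servo_tool(deltas=[{"dx": 0, "dy": 0.0005, "dz": 0.0005, "twist": 0, "hand": -1}, {"dx": 0, "dy": 0, "dz": 0.0005, "twist": 0, "hand": -1}])

```text
clock: 19.8
eef_pos: [0.6406, 0.07, 0.0521]
ee_rot: [-0.0, 0.026, 1.0, 0.001]
wrist_force: [-0.2, 5.2, 1.3]
grip_width: 0.0176
grip_force: 44.7
```

Call:
servo_tool(deltas=[{"dx": 0, "dy": 0, "dz": 0.0005, "twist": 0, "hand": -1}, {"dx": 0, "dy": 0, "dz": 0.0005, "twist": 0, "hand": -1}])

```text
clock: 20.0
eef_pos: [0.6407, 0.07, 0.0514]
ee_rot: [0.0, 0.026, 1.0, 0.001]
wrist_force: [-1.3, 5.4, 1.9]
grip_width: 0.0177
grip_force: 44.7
```

Call:
servo_tool(deltas=[{"dx": 0, "dy": 0.0006, "dz": 0.0007, "twist": 0, "hand": -1}, {"dx": 0, "dy": 0, "dz": 0.0007, "twist": 0, "hand": -1}, {"dx": 0, "dy": 0, "dz": 0.0007, "twist": 0, "hand": -1}])

```text
clock: 20.3
eef_pos: [0.6407, 0.0701, 0.0492]
ee_rot: [0.0, 0.026, 1.0, 0.0]
wrist_force: [-0.3, 4.1, 2.3]
grip_width: 0.0179
grip_force: 44.7
```

Call:
servo_tool(deltas=[{"dx": 0, "dy": 0.0004, "dz": 0.001, "twist": 0, "hand": -1}, {"dx": 0, "dy": 0, "dz": 0.001, "twist": 0, "hand": -1}, {"dx": 0, "dy": 0, "dz": 0, "twist": 0, "hand": -1}])

```text
clock: 20.6
eef_pos: [0.6405, 0.0702, 0.0468]
ee_rot: [-0.0, 0.026, 1.0, -0.0]
wrist_force: [-0.0, 4.5, 0.5]
grip_width: 0.0178
grip_force: 44.6
```

Going in freely. Home is at TCP ≈ 0.041.

Call:
servo_tool(deltas=[{"dx": 0, "dy": 0.0003, "dz": 0.001, "twist": 0, "hand": -1}, {"dx": 0, "dy": 0, "dz": 0.001, "twist": 0, "hand": -1}, {"dx": 0, "dy": 0, "dz": 0.001, "twist": 0, "hand": -1}, {"dx": 0, "dy": 0, "dz": 0, "twist": 0, "hand": -1}])

```text
clock: 21.0
eef_pos: [0.6405, 0.0704, 0.0438]
ee_rot: [-0.0, 0.026, 1.0, -0.0]
wrist_force: [-0.2, 3.5, -0.2]
grip_width: 0.0175
grip_force: 44.5
```

Call:
servo_tool(deltas=[{"dx": 0, "dy": 0, "dz": 0.001, "twist": 0, "hand": -1}, {"dx": 0, "dy": 0, "dz": 0.001, "twist": 0, "hand": -1}, {"dx": 0, "dy": 0, "dz": 0, "twist": 0, "hand": -1}])

```text
clock: 21.3
eef_pos: [0.6405, 0.0705, 0.0419]
ee_rot: [-0.0, 0.026, 1.0, -0.0]
wrist_force: [-0.7, 2.3, 0.7]
grip_width: 0.0178
grip_force: 44.5
```

Call:
servo_tool(deltas=[{"dx": 0, "dy": 0, "dz": 0.0005, "twist": 0, "hand": -1}, {"dx": 0, "dy": 0, "dz": 0, "twist": 0, "hand": -1}])

```text
clock: 21.5
eef_pos: [0.6407, 0.0705, 0.0417]
ee_rot: [-0.0, 0.026, 1.0, -0.0]
wrist_force: [-0.8, 4.3, 0.6]
grip_width: 0.0176
grip_force: 44.5
```

Call:
servo_tool(deltas=[{"dx": 0, "dy": 0, "dz": 0.0005, "twist": 0, "hand": -1}, {"dx": 0, "dy": 0, "dz": 0.0005, "twist": 0, "hand": -1}, {"dx": 0, "dy": 0, "dz": 0, "twist": 0, "hand": -1}])

```text
clock: 21.8
eef_pos: [0.6408, 0.0706, 0.0412]
ee_rot: [0.0, 0.026, 1.0, -0.0]
wrist_force: [-1.4, 2.7, 4.1]
grip_width: 0.0176
grip_force: 44.8
```

Call:
servo_tool(deltas=[{"dx": 0, "dy": 0, "dz": 0.0005, "twist": 0, "hand": -1}, {"dx": 0, "dy": 0, "dz": 0, "twist": 0, "hand": -1}])

```text
clock: 22.0
eef_pos: [0.6409, 0.0706, 0.0412]
ee_rot: [0.0, 0.026, 1.0, 0.0]
wrist_force: [-1.7, 3.1, 5.2]
grip_width: 0.0173
grip_force: 45.0
```

Call:
servo_tool(deltas=[{"dx": 0, "dy": 0, "dz": 0.0003, "twist": 0, "hand": -1}, {"dx": 0, "dy": 0, "dz": 0, "twist": 0, "hand": -1}])

```text
clock: 22.2
eef_pos: [0.6409, 0.0706, 0.0412]
ee_rot: [0.001, 0.026, 1.0, 0.0]
wrist_force: [-1.4, 3.3, 6.1]
grip_width: 0.0177
grip_force: 45.1
```

The stop is firm at 0.0412, 13.7 mm below block contact, so the collar is home. Now I'll open and rise.

Call:
servo_tool(deltas=[{"dx": 0, "dy": 0, "dz": -0.001, "twist": 0, "hand": -0.2}, {"dx": 0, "dy": 0, "dz": 0, "twist": 0, "hand": 0}, {"dx": 0, "dy": 0, "dz": 0, "twist": 0, "hand": 0}, {"dx": 0, "dy": 0, "dz": 0, "twist": 0, "hand": 0}, {"dx": 0, "dy": 0, "dz": -0.01, "twist": 0, "hand": 0}])

```text
clock: 22.7
eef_pos: [0.6392, 0.0702, 0.0489]
ee_rot: [-0.002, 0.026, 1.0, -0.0]
wrist_force: [-0.1, -0.3, -0.5]
grip_width: 0.0426
grip_force: 0.0
```

Call:
servo_tool(deltas=[{"dx": 0, "dy": 0, "dz": -0.02, "twist": 0, "hand": 0}, {"dx": 0, "dy": 0, "dz": -0.04, "twist": 0, "hand": 0}, {"dx": 0, "dy": 0, "dz": -0.045, "twist": 0, "hand": 0}, {"dx": -0.03, "dy": 0, "dz": -0.03, "twist": 0, "hand": 0}, {"dx": -0.03, "dy": 0, "dz": 0, "twist": 0, "hand": 0}])

```text
clock: 23.2
eef_pos: [0.7039, 0.0675, 0.196]
ee_rot: [0.008, 0.026, 1.0, 0.0]
wrist_force: [1.2, 0.3, 0.0]
grip_width: 0.0428
grip_force: 0.0
```

Call:
servo_tool(deltas=[{"dx": 0, "dy": 0, "dz": 0, "twist": 0, "hand": 0}, {"dx": 0, "dy": 0, "dz": 0, "twist": 0, "hand": 0}, {"dx": 0, "dy": 0, "dz": 0, "twist": 0, "hand": 0}])

```text
clock: 23.5
eef_pos: [0.6997, 0.0675, 0.1854]
ee_rot: [-0.001, 0.026, 1.0, -0.0]
wrist_force: [-0.6, 0.2, -0.1]
grip_width: 0.0427
grip_force: 0.0
```

Run:
```python
from h import *
o=ctrl.get_obs(); print(o["clock"],o["eef_pos"],o["wrist_force"],o["grip_width"])
c=cam("wrist"); im=ctrl.capture("wrist"); cv2.imwrite("pics/w9.png",im); s=ctrl.capture("scene"); cv2.imwrite("pics/s9.png",s)
P=np.array([.6405,.0705]); g=cv2.GaussianBlur(cv2.cvtColor(im,cv2.COLOR_BGR2GRAY),(3,3),0)
for z in(.085,.10): print(z,proj(c,[*P,z]))
u,v=proj(c,[*P,.085]).astype(int); x0,y0=u-30,v-40
print(g[y0:v+41:4,x0:u+31:3])
# collar (bright steel ring) row/col in wrist; seated prediction: grip top z .085, collar .041-.045
for z in(.043,.045): print([proj(c,[P[0]+dx,P[1]+dy,z]).round() for dx,dy in((-.013,0),(0,-.013),(0,.013))])
```

```text
23.5 [0.69969397 0.06749787 0.18540808] [-0.64111405  0.17430958 -0.14339995] 0.04265047146668488
0.085 [282.28757768 128.06351576]
0.1 [282.26044804 128.87113831]
[[129 130 129 131 128 130 128 129 119  36  36  37  38  58 131 127 129 130
  126 128 131]
 [130 130 129 130 129 130 129 130 117  37  37  38  37  57 130 126 129 130
  127 129 131]
 [129 130 129 130 128 131 129 130 116  35  37  36  36  66 131 127 130 129
  127 130 131]
 [129 131 129 131 129 132 128 130 113  35  37  37  37  72 131 128 130 129
  129 130 132]
 [129 130 125 125 125 127 125 125 101  36  38  36  37  70 128 124 127 127
  125 127 131]
 [131 131 113 108 109  56  53  53  53  51  53  54  54  53  60  59  60 105
  109 113 130]
 [ 41  96 112 109 107  55  51  52  52  53  64  63  53  54  55  53  54 104
  108 112 132]
 [ 22  17  10  29  62  54  52  60 100  94  71  78 101  91  55  53  54 101
   77  43  20]
 [ 16  27  32  26  17  52  58  98  42  34  36  38  30  60  99  52  50  16
   16  23  30]
 [ 43  13  10  16  27  51  84  39  33  35  35  35  33  33  61  64  51  33
   25  21  15]
 [131 132  99  53  23  51  81  25  33  32  35 
[... 361 characters left out ...]
53  53  53  52  74 107
  106 119 133]
 [131 133 132 131 132 134 133 131 136 119 108 113 130 134 134 131 133 131
  132 133 135]
 [132 133 132 133 133 134 133 131 135 130 110 132 132 134 135 131 134 133
  133 133 134]
 [132 133 131 133 134 135 134 132 136 131 122 134 131 135 136 133 134 133
  132 133 135]
 [133 133 131 132 133 135 133 131  59  47  62 136  64  48  61 132 135 134
  133 134 135]
 [132 134 132 133 134 135 133 125  48  46  57 136  50  44  44 119 135 133
  133 134 135]
 [134 134 132 133 135 135 134 123  54  54  57  97  51  54  52 117 134 134
  133 135 134]]
[array([282., 112.]), array([269., 127.]), array([296., 125.])]
[array([282., 112.]), array([268., 127.]), array([296., 126.])]
```

The pin stands upright in the lug with its collar around it. The pointer is about 3 px (roughly 0.03 to 0.05 rad) from the slit, and the arm is clear. Handing in.

```bash
python3 -c "
from plant import ctrl
print(ctrl.sign_off())"
```

```text
the job is handed in; nothing more can be done
None
```

I turned the wheel to the mark, dropped the pin through the lug into the bore until its collar reached a firm stop, let it go, and handed the job in at 23.5 s; no verdict was returned.

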